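# Set the column clamp screw: down to its stop, then a sixth of a turn back

## Task

Two small clamps stand on the lab bench; one holds a steel column, the other is empty. On the clamp that holds the column, turn the black wing screw clockwise (seen from above) until it bottoms, then back it off a sixth of a turn (60 degrees) so that the column sits without strain, and let go. Leave the screw of the empty clamp as it is.

Things in the scene. Friction and masses are not known exactly. Their poses are not given: they have to be found in the camera images.
- wing (a point): Grip centre, on the upright turning axis, of the wing screw to set (clamp with the column), 92 mm above the bench. Black upright flat bar 50 mm long, 12 thick, 26 high (top at 104, underside at 78 mm), pinched across its thickness from above. x along the wing, y across its thickness, z up; turns with the screw. Below it the clamp's bridge, 26 by 76 mm, top at 62 mm.
- screw (a joint): That screw's angle, rad, growing anticlockwise seen from above: 0 = bottomed on a hard stop, wing parallel to the column; up to 2.0 backed off. Starts at 0.35 to 0.70. Turns at about 0.1 N m, stays where left, does not rise. The column is a bright level rod, 16 mm thick, 170 long, thicker ends, passing under the bridge at right angles to it.
- spare_wing (a point): The same grip centre on the empty clamp: all sizes and axes as for wing, but no column under its bridge. Both clamps have aluminium bases 120 by 84 mm fixed to the bench, turned up to 45 degrees either way; one stands left and one right of the middle, 0.2 to 0.55 m apart. Not to be turned.
- spare_screw (a joint): Angle of the empty clamp's screw, rad, anticlockwise from above; 0 (bottomed) at the start, to be left so.
Things that resemble listed ones, but are neither listed nor needed, are in the scene too. Leave any purple look-alike of the part that bears wing alone.

How it is judged:
By the outcome, as a careful person would: the job done as asked, in the order asked, and still so for the second after the job is handed in, with the robot touching nothing.
It also fails if it takes over 35 s, if anything falls off the work surface, if the arm or the gripper's body presses on something with over 40 N, if the wrist force passes 120 N, or if a joint passes its speed limit or range.

## Robot

A 7-joint arm with a two-finger parallel gripper is mounted at the origin on the work surface. World frame = base frame: x ahead of the robot, y to its left, z up, the work surface at z = 0. Lengths are in m, angles in rad, forces in N, time in s.
With the tool pointing down it reaches from about 0.425 to 1.025 m from the base axis. Payload 9.4 kg.
Tool frame: the origin (TCP) lies at the very end of the fingers, on their centre line; the grasp point (between the pads) lies 19 mm behind it; x points along the fingers, y is the direction in which the jaws open and shut, and the axes are right-handed (so a half turn about x gives the same grasp; the last joint's range is limited). The gripper opens to 85 mm and grips with 20 to 120 N. Pads are 22 mm wide; open, the fingers measure 114 mm over their backs; the gripper's body (76 mm by 85 mm) begins 54 mm behind the grasp point. The pads swing forward as they close: fully open they stand 13 mm farther back than shut.
Start: joints at [-1.207, 0.599, -0.003, 1.599, 0.002, 0.943, -0.08], TCP at [0.309, 0.656, 0.231] pointing down, gripper open.
Joint ranges: [-2.57, 2.57], [-0.35, 1.97], [-1.29, 1.29], [0.11, 2.56], [-1.05, 4.19], [0.11, 1.86], [-2.63, 2.63]. Speed limits (rad/s): [2.22, 2.22, 3.01, 3.01, 3.14, 3.14, 3.14].

## Interface

Orientations are given as a rotation vector (axis times angle).
In Python, from rig import telemetry, vision, ticket gives the robot as it stands.
- The arm moves only by the tool send_rows, never from a script. Its arguments are lists of equal length, an entry for each row: "xyz": the shift along the tool's x, y, z in units of 40 mm (1.0 is 40 mm), a list of three; "twist": the turn, a rotation vector about the tool's x, y, z in units of 8 degrees (1.0 is 8 degrees), a list of three. In form: {"xyz": [[dx, dy, dz], ...], "twist": [[wx, wy, wz], ...]}. A call has 1 to 12 rows; each row is the pose to reach, as a shift and turn from the pose commanded when the call began, along the tool's axes at that moment; what a row does not reach only later rows make up. A row lasts 1/8 s, in which the tool goes at most 62.5 mm and 10.7 degrees, less where a joint would pass 70% of its speed; a pose out of reach is approached as far as the arm can. A call with a gripper value outside its range is refused whole. "jaw" is the closure, from 0 (fully open) to 1 (shut), set as the call begins (left out, the last holds). The fingers move at their own pace and stop on an object; the grip force is fixed at half the most. Time passes only in rows, so rows that repeat a pose let the fingers close. It gives the time, the measured TCP pose, the force and the opening at its end, in the units of the state.
- telemetry.get_obs(): the state, without advancing time (a new reading comes with each control period).
- vision.snapshot(name): name is "side" or "top"; returns a dict with "color" (480x640x3 uint8, blue, green, red), "z_map" (480x640 float32, m along the optical axis (not along the pixel's ray), 0 where there is no reading), "camera_matrix" (3x3 intrinsics, pixels), "D" ([k1, k2, p1, p2, k3] as OpenCV has them; the pictures are not rectified), "eye" and "rotation" of the camera in the world. Camera axes: x right, y up, looking along -z (the intrinsics and any distortion apply to the point x, -y, -z); pixel columns grow to the right and rows downward; lengths in m; the calibration is good to about 2 mm. A picture is of the moment at which its call begins.
- ticket.hand_in(): hands the job in, once; it reports no verdict.
The state is a dict: "time": time; "joint_positions": joint angles; "joint_velocities": joint speeds; "joint_torque": joint torques, N m; "tool_pos": TCP position; "tool_rot": TCP orientation; "contact_force": force on the tool from outside, world axes, zero at the start; "torque": the same for the moment, N m; "opening": finger opening in m.
Only numpy, scipy, OpenCV 4.12 (cv2) and the standard library are available. Lean on these libraries where they do the work, as an engineer would, in place of code of your own. Each camera call takes 0.05 s, during which the arm holds its last target. There are 200 camera calls.

## Working session

There is one attempt and no reset: what is moved stays moved. The work goes in short steps, Python scripts to look and compute and a tool call to move; the robot and the scene stay as the last step left them, time stands still between calls to the robot, and variables do not carry over. Pictures are saved under pics/ and viewed, about 8 in all and at most 12, crops included, and the job is handed in when it is done.

Besides the shell and the picture viewer there is one more tool, called after "Emit:" by a JSON object that holds its "api" and its "payload", one argument or row to a line. send_rows: Moves the arm, as the interface text tells. Its arguments: {"type":"object","properties":{"xyz":{"type":"array"},"twist":{"type":"array"},"jaw":{"type":"number"}},"required":["xyz","twist"]}

```bash
mkdir -p pics; ls
cat > h.py <<'E'
import numpy as np,cv2
from rig import telemetry,vision,ticket
def snap(n,tag):
    s=vision.snapshot(n); cv2.imwrite(f'pics/{tag}.png',s['color']); np.savez(f'pics/{tag}.npz',**s); return s
def rays(s,uv):
    p=cv2.undistortPoints(np.array(uv,float).reshape(-1,1,2),np.array(s['camera_matrix']),np.array(s['D'])).reshape(-1,2)
    d=np.c_[p[:,0],-p[:,1],-np.ones(len(p))]
    return d@np.array(s['rotation']).T
def onz(s,uv,z):
    d=rays(s,uv); e=np.array(s['eye']); return e+d*((z-e[2])/d[:,2])[:,None]
E
python3 - <<'E'
from h import *
for n in('top','side'):
    s=snap(n,n+'0'); print(n,s['eye'],s['rotation'],s['camera_matrix'],s['D'])
print(telemetry.get_obs())
E
```

```text
pics
top [0.34869826 0.02264313 0.83371596] [ 0.10036474 -0.13406698 -1.58103532] [[441.82238221   0.         312.62633341]
 [  0.         441.82238221 250.28594848]
 [  0.           0.           1.        ]] [0.02267208 0.         0.         0.         0.        ]
side [ 0.15041399 -0.40264727  0.63035214] [ 0.73951698 -0.25433028 -0.61841251] [[441.94290869   0.         315.10203471]
 [  0.         441.94290869 238.1802547 ]
 [  0.           0.           1.        ]] [-0.0594303  0.         0.         0.         0.       ]
{'time': 0.1, 'joint_positions': array([-1.20671478,  0.60004733, -0.00253565,  1.60007039,  0.00181484,
        0.94287278, -0.0798172 ]), 'joint_velocities': array([-0.00018378, -0.00109421,  0.00209417, -0.00270307, -0.00081224,
       -0.00127997, -0.00122202]), 'joint_torque': array([ 5.42829774e-03, -7.77992892e+01,  1.57017577e+00, -2.58627659e+01,
        1.26508807e-02,  5.61300913e-03, -3.93436119e-05]), 'tool_pos': array([0.30915742, 0.65531089, 0.23049449]), 'tool_rot': array([ 0.34455805,  1.54318034, -0.34675098]), 'contact_force': array([-0.02016313, -0.42436482,  0.04868135]), 'torque': array([-0.00932654,  0.00011554, -0.03778234]), 'opening': 0.08537013569722986}
```

View pics/top0.png

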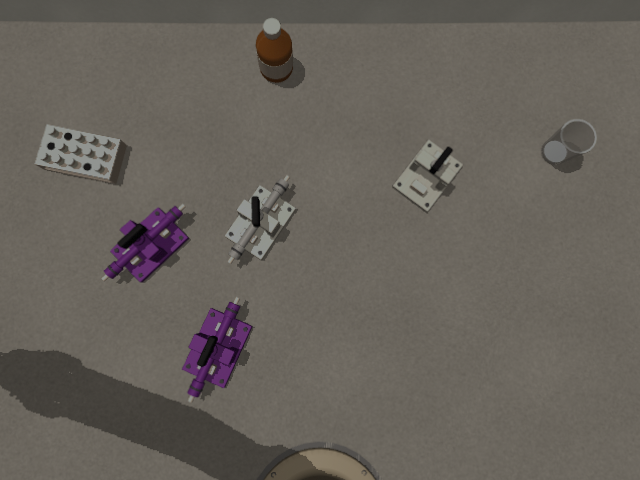

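View pics/side0.png

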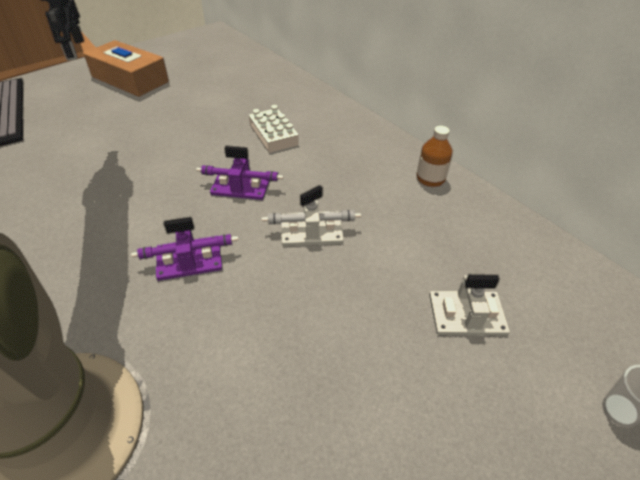

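Top view: aluminium clamp with the bright column and black wing at about (256,212); the empty aluminium clamp is at (428,173); two purple look-alikes with columns are at (147,243) and (217,347). In the side view these are at (312,220), (470,305), (240,178) and (187,245). The one at (256,212) fits, since it is aluminium and has a steel column. I'll measure it and crop it to confirm.

```bash
sed -i "s/np.array(s\['rotation'\]).T/cv2.Rodrigues(np.array(s['rotation']))[0].T/" h.py
cat >> h.py <<'E'
def cloud(s,box):
    x0,y0,x1,y1=box; u,v=np.meshgrid(np.arange(x0,x1),np.arange(y0,y1)); uv=np.c_[u.ravel(),v.ravel()]
    z=s['z_map'][uv[:,1],uv[:,0]]; return uv,s['color'][uv[:,1],uv[:,0]].astype(int),np.array(s['eye'])+rays(s,uv)*z[:,None]
def axis(P):
    (c,(w,h),a)=cv2.minAreaRect(P[:,:2].astype(np.float32)*1000); b=cv2.boxPoints((c,(w,h),a))
    e=max((b[1]-b[0],b[2]-b[1]),key=np.linalg.norm); return np.array(c)/1000,(w,h),np.degrees(np.arctan2(e[1],e[0]))%180
E
python3 - <<'E'
from h import *
L=lambda n:dict(np.load(f'pics/{n}.npz'))
for n,boxes in(('top0',{'T':(220,165,305,270),'S':(385,130,470,215)}),('side0',{'T':(255,180,370,250),'S':(425,265,515,340)})):
    s=L(n)
    for k,b in boxes.items():
        uv,c,P=cloud(s,b)
        z=P[:,2]; m=(c.max(1)<60)&(z>.07)&(z<.12); t=(c.max(1)<60)&(z>.098)&(z<.112)
        print(n,k,m.sum(),t.sum(),np.percentile(z[m],[2,50,98]).round(4))
        print('  wing',axis(P[m]),'top',axis(P[t]))
        if k=='T':
            r=(z>.03)&(z<.06)&(c.min(1)>60); print('  mid',r.sum(),axis(P[r]))
s=L('top0');a=cv2.resize(s['color'][160:275,215:310],None,fx=5,fy=5,interpolation=2)
b=cv2.resize(s['color'][125:220,385:470],None,fx=4,fy=4)
cv2.imwrite('pics/crop0.png',a)
E
```

```text
top0 T 228 190 [0.0837 0.1015 0.1051]
  wing (array([0.52768384, 0.10262872]), (48.3809814453125, 11.099943161010742), np.float32(1.0585876)) top (array([0.52768982, 0.10274129]), (48.45253372192383, 10.516796112060547), np.float32(0.3257088))
  mid 891 (array([0.5288493 , 0.10317976]), (76.91239929199219, 183.77154541015625), np.float32(126.03783))
top0 S 204 176 [0.0816 0.1018 0.1046]
  wing (array([ 0.61629602, -0.22031432]), (11.499378204345703, 49.07956314086914), np.float32(140.88492)) top (array([ 0.61641064, -0.22021262]), (11.401622772216797, 49.08007049560547), np.float32(141.48962))
side0 T 232 113 [0.0841 0.0979 0.1048]
  wing (array([0.52846173, 0.09980994]), (46.19868850708008, 10.045164108276367), np.float32(0.74882436)) top (array([0.52856543, 0.10011934]), (45.977657318115234, 9.696710586547852), np.float32(1.4482604))
  mid 921 (array([0.5188371 , 0.13137656]), (122.5561294555664, 218.99169921875), np.float32(108.108055))
side0 S 371 178 [0.0829 0.0971 0.1055]
  wing (array([ 0.61598438, -0.22268983]), (9.307008743286133, 48.46879196166992), np.float32(140.2557)) top (array([ 0.61556854, -0.222237  ]), (8.828099250793457, 47.21720504760742), np.float32(139.7993))
```

View pics/crop0.png

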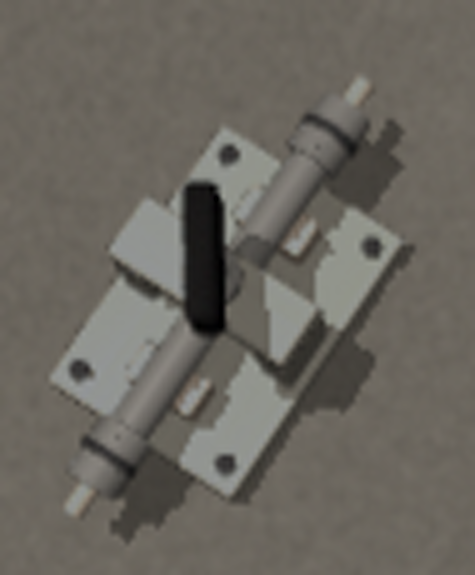

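The crop confirms it: the base is aluminium, a bright column runs (80,500)–(355,90), and the wing spans (203,185)–(207,330), backed off anticlockwise from the column. Next I'll get the column yaw and the move numbers.

```bash
cat >> h.py <<'E'
from scipy.spatial.transform import Rotation as R
def plan(tgt,yaw):
    """tool x down, tool y at world yaw; prints shift/twist in move units from measured pose"""
    o=telemetry.get_obs(); A=R.from_rotvec(o['tool_rot']); y=np.array([np.cos(yaw),np.sin(yaw),0]); x=np.array([0,0,-1.]); 
    B=R.from_matrix(np.c_[x,y,np.cross(x,y)])
    print('t',o['time'],'toolY yaw',np.degrees(np.arctan2(*A.as_matrix()[[1,0],1])).round(2),'x',A.as_matrix()[:,0].round(3))
    print('xyz',(A.inv().apply(np.array(tgt)-o['tool_pos'])/.04).round(3),'twist',(np.degrees((A.inv()*B).as_rotvec())/8).round(3),'q',o['joint_positions'].round(2))
E
python3 - <<'E'
from h import *
s=dict(np.load('pics/top0.npz'))
uv,c,P=cloud(s,(220,165,305,270)); z=P[:,2]
d0=np.array([np.cos(np.radians(-35)),np.sin(np.radians(-35))])
q=(P[:,:2]-[.528,.1015])@np.c_[d0,[-d0[1],d0[0]]]
m=(abs(q[:,0])>28)&(abs(q[:,0])<95)&(abs(q[:,1])<.02)&(z>.028)
m=(abs(q[:,0])>.028)&(abs(q[:,0])<.11)&(abs(q[:,1])<.02)&(z>.028)
print(m.sum(),z[m].max()); X=P[m]; w=X[:,:2]-X[:,:2].mean(0); v=np.linalg.svd(w)[2][0]; print('column yaw',np.degrees(np.arctan(v[1]/v[0])),'mean',X.mean(0),axis(X))
m2=(abs(q[:,0])>.03)&(abs(q[:,0])<.06)&(abs(q[:,1])<.02)&(z>.03);v=np.linalg.svd(P[m2,:2]-P[m2,:2].mean(0))[2][0];print(m2.sum(),np.degrees(np.arctan(v[1]/v[0])),P[m2].mean(0),z[m2].max())
n=np.array([-v[1],v[0]]);print('col line offset from centre mm',1000*((P[m2,:2].mean(0)-[.528,.1015])@n))
for zz in(.04,.05): E=onz(s,[(230,260),(286.6,177.6)],zz);print(E,np.degrees(np.arctan((E[1]-E[0])[1]/(E[1]-E[0])[0])))
# base holes
plan([.528,.1015,.2],np.radians(90.7)); plan([.528,.1015,.2],np.radians(-89.3))
E
```

```text
740 0.047870327920224165
column yaw -33.732020772930035 mean [0.52541645 0.10396043 0.04033159] (array([0.52884467, 0.1032366 ]), (27.91764259338379, 193.4127960205078), np.float32(146.70813))
297 -33.71367241054672 [0.52843461 0.10194099 0.04017402] 0.04613487759148416
col line offset from centre mm -0.6080551186694226
[[0.45181691 0.15394305 0.04      ]
 [0.60497578 0.05105583 0.04      ]] -33.8919403274273
[[0.45051772 0.15228881 0.05      ]
 [0.60174695 0.05069786 0.05      ]] -33.8919403274273
t 0.1 toolY yaw 64.75 x [-0.    -0.001 -1.   ]
xyz [  0.778 -10.187  10.855] twist [-3.244e+00 -1.000e-03  1.000e-02] q [-1.21  0.6  -0.    1.6   0.    0.94 -0.08]
t 0.1 toolY yaw 64.75 x [-0.    -0.001 -1.   ]
xyz [  0.778 -10.187  10.855] twist [1.9256e+01 1.4000e-02 2.0000e-03] q [-1.21  0.6  -0.    1.6   0.    0.94 -0.08]
```

Emit:
{"api": "send_rows", "payload": {
  "xyz": [
    [0.03,-0.4,0.43],
    [0.1,-1.22,1.3],
    [0.17,-2.14,2.28],
    [0.24,-3.16,3.37],
    [0.32,-4.18,4.45],
    [0.4,-5.2,5.54],
    [0.48,-6.21,6.62],
    [0.55,-7.23,7.71],
    [0.63,-8.25,8.8],
    [0.7,-9.17,9.77],
    [0.75,-9.8,10.42],
    [0.78,-10.19,10.86]
  ],
  "twist": [
    [-0.13,0,0],
    [-0.39,0,0],
    [-0.68,0,0],
    [-1.0,0,0],
    [-1.33,0,0],
    [-1.65,0,0],
    [-1.98,0,0],
    [-2.3,0,0],
    [-2.62,0,0],
    [-2.92,0,0],
    [-3.11,0,0],
    [-3.24,0,0]
  ],
  "jaw": 0
}}

```text
time: 1.6
tool_pos: [0.5286, 0.0994, 0.1998]
tool_rot: [-0.008, 1.571, 0.007]
contact_force: [-0.2, 0.7, -0.4]
opening: 0.0854
```

Emit:
{"api": "send_rows", "payload": {
  "xyz": [
    [0,0,0],
    [0,0,0]
  ],
  "twist": [
    [0,0,0],
    [0,0,0]
  ]
}}

```text
time: 1.85
tool_pos: [0.5279, 0.1025, 0.2]
tool_rot: [-0.009, 1.571, 0.01]
contact_force: [-0.1, 1.2, 0.6]
opening: 0.0857
```

Run:
```python
from h import *
plan([.528,.1015,.0735],np.radians(90.7)); snap('side','side1')
```

```text
t 1.85 toolY yaw 90.68 x [-0.  0. -1.]
xyz [ 3.162e+00 -2.600e-02  2.000e-03] twist [-0.002 -0.003 -0.003] q [-0.21  0.42 -0.12  2.05  0.08  0.67  1.2 ]
```

View pics/side1.png

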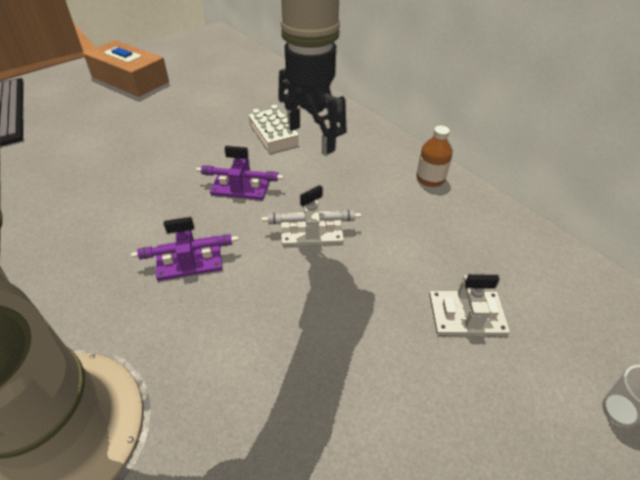

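The gripper is above the wing, with the fingers at (295,115) and (328,145) and the wing at (312,195). Now I'll descend and close.

Emit:
{"api": "send_rows", "payload": {
  "xyz": [
    [0.2,-0.02,0],
    [0.7,-0.02,0],
    [1.3,-0.02,0],
    [1.9,-0.02,0],
    [2.4,-0.02,0],
    [2.8,-0.02,0],
    [3.05,-0.02,0],
    [3.15,-0.02,0],
    [3.15,-0.02,0]
  ],
  "twist": [
    [0,0,0],
    [0,0,0],
    [0,0,0],
    [0,0,0],
    [0,0,0],
    [0,0,0],
    [0,0,0],
    [0,0,0],
    [0,0,0]
  ]
}}

```text
time: 3.02
tool_pos: [0.5284, 0.101, 0.0742]
tool_rot: [-0.009, 1.571, 0.009]
contact_force: [0.1, -0.5, -0.6]
opening: 0.0857
```

Emit:
{"api": "send_rows", "payload": {
  "xyz": [
    [0,0,0],
    [0,0,0],
    [0,0,0],
    [0,0,0],
    [0,0,0],
    [0,0,0],
    [0,0,0],
    [0,0,0]
  ],
  "twist": [
    [0,0,0],
    [0,0,0],
    [0,0,0],
    [0,0,0],
    [0,0,0],
    [0,0,0],
    [0,0,0],
    [0,0,0]
  ],
  "jaw": 1
}}

```text
time: 4.03
tool_pos: [0.5285, 0.1034, 0.0746]
tool_rot: [-0.009, 1.57, 0.013]
contact_force: [-2.1, 7.7, 5.2]
opening: 0.011
```

Run:
```python
from h import *
plan([.528,.1015,.0735],np.radians(90.7)); o=telemetry.get_obs();print(o['contact_force'],o['torque'],o['opening'],o['tool_pos'])
```

```text
t 4.025 toolY yaw 90.81 x [ 0.001  0.003 -1.   ]
xyz [ 0.027 -0.049 -0.013] twist [ 0.014  0.009 -0.018] q [-0.24  0.61 -0.09  2.15  0.13  0.38  1.16]
[-2.07222367  7.68451927  5.22204614] [1.47505781 0.42235213 0.00794517] 0.010995875361219466 [0.5284969  0.10344787 0.07458886]
```

Emit:
{"api": "send_rows", "payload": {
  "xyz": [
    [0,0.05,0],
    [0,0.06,0],
    [0,0.06,0],
    [0,0.06,0],
    [0,0.06,0],
    [0,0.06,0],
    [0,0.06,0],
    [0,0.06,0],
    [0,0.06,0],
    [0,0.06,0]
  ],
  "twist": [
    [0,0,0],
    [0.2,0,0],
    [0.6,0,0],
    [1.1,0,0],
    [1.7,0,0],
    [2.3,0,0],
    [2.8,0,0],
    [3.2,0,0],
    [3.5,0,0],
    [3.5,0,0]
  ]
}}

```text
time: 5.28
tool_pos: [0.5286, 0.1043, 0.0746]
tool_rot: [0.375, 1.538, -0.373]
contact_force: [-1.4, 2.2, 4.7]
opening: 0.0106
```

Run:
```python
from h import *
plan([.528,.1035,.0745],np.radians(90-33.8)); o=telemetry.get_obs();print(o['contact_force'],o['torque'],o['opening'],o['tool_pos'])
```

```text
t 5.275 toolY yaw 62.68 x [ 0.001  0.001 -1.   ]
xyz [ 0.002 -0.024 -0.004] twist [ 0.81   0.002 -0.009] q [-0.33  0.61  0.04  2.15 -0.06  0.37  0.86]
[-1.39239787  2.18512406  4.69198993] [ 0.44453683  0.21758547 -0.11782888] 0.010645891743852057 [0.52860053 0.10427155 0.07457323]
```

Emit:
{"api": "send_rows", "payload": {
  "xyz": [
    [0,0,0],
    [0,0,0],
    [0,0,0]
  ],
  "twist": [
    [0.25,0,0],
    [0.5,0,0],
    [0.5,0,0]
  ]
}}

```text
time: 5.65
tool_pos: [0.5286, 0.1044, 0.0746]
tool_rot: [0.429, 1.527, -0.427]
contact_force: [0.3, 3.4, 5.7]
opening: 0.0112
```

```bash
cat > st.py <<'E'
from h import *
plan([.528,.1035,.0745],np.radians(90-33.8)); o=telemetry.get_obs();print(o['contact_force'],o['torque'],o['opening'],o['tool_pos'],o['joint_torque'].round(2))
E
python3 st.py
```

```text
t 5.65 toolY yaw 58.69 x [ 0.001  0.001 -1.   ]
xyz [ 0.002 -0.027 -0.002] twist [ 0.312  0.002 -0.01 ] q [-0.34  0.62  0.05  2.15 -0.09  0.37  0.81]
[0.31653431 3.37839693 5.73369802] [ 0.47724766  0.2174543  -0.08054435] 0.01120155241067917 [0.52862604 0.10438181 0.0745795 ] [ 1.570e+00 -6.171e+01  4.010e+00 -1.069e+01  3.300e-01 -1.000e-01
 -3.000e-02]
```

Emit:
{"api": "send_rows", "payload": {
  "xyz": [
    [0,0,0],
    [0,0,0],
    [0,0,0]
  ],
  "twist": [
    [0.25,0,0],
    [0.5,0,0],
    [0.5,0,0]
  ]
}}

```text
time: 6.02
tool_pos: [0.5287, 0.1044, 0.0746]
tool_rot: [0.481, 1.516, -0.479]
contact_force: [-0.4, 2.4, 5.1]
opening: 0.0112
```

```bash
python3 st.py
```

```text
t 6.025 toolY yaw 54.86 x [ 0.001  0.001 -1.   ]
xyz [ 0.002 -0.029  0.   ] twist [-0.168  0.003 -0.009] q [-0.35  0.62  0.07  2.15 -0.11  0.37  0.77]
[-0.41897503  2.38727319  5.10040736] [0.37869655 0.1700626  0.96512734] 0.011197158730068357 [0.52865975 0.10444785 0.07458273] [  2.25 -61.59   4.75 -10.57  -0.74  -0.1   -1.12]
```

Emit:
{"api": "send_rows", "payload": {
  "xyz": [
    [0,0,0],
    [0,0,0]
  ],
  "twist": [
    [0.2,0,0],
    [0.2,0,0]
  ]
}}

```text
time: 6.28
tool_pos: [0.5286, 0.1045, 0.0746]
tool_rot: [0.501, 1.511, -0.5]
contact_force: [-0.4, 1.5, 6.0]
opening: 0.0113
```

```bash
python3 st.py
python3 - <<'E'
from h import *
s=snap('top','top2');s=snap('side','side2')
uv,c,P=cloud(s,(255,180,370,250));z=P[:,2];m=(c.max(1)<60)&(z>.07)&(z<.12);print(m.sum())
E
```

```text
t 6.275 toolY yaw 53.36 x [ 0.001  0.001 -1.   ]
xyz [ 0.002 -0.03   0.002] twist [-0.355  0.004 -0.008] q [-0.35  0.62  0.08  2.15 -0.12  0.37  0.76]
[-0.42597512  1.50490927  6.01452382] [0.35093154 0.22831512 1.55266403] 0.011282088613278724 [0.52864511 0.1045062  0.07460128] [  2.6  -61.36   5.06 -10.53  -1.3   -0.13  -1.67]
168
```

The stop is confirmed: torque rose from about 0 to 1.55 N m over the last few degrees, with contact at a tool yaw of about 57°. The column predicted 56°. Now I'll back off 60° from the contact point.

Emit:
{"api": "send_rows", "payload": {
  "xyz": [
    [0,0,0],
    [0,0,0],
    [0,0,0],
    [0,0,0],
    [0,0,0],
    [0,0,0],
    [0,0,0],
    [0,0,0],
    [0,0,0],
    [0,0,0],
    [0,0,0],
    [0,0,0]
  ],
  "twist": [
    [-0.3,0,0],
    [-0.9,0,0],
    [-1.7,0,0],
    [-2.6,0,0],
    [-3.5,0,0],
    [-4.4,0,0],
    [-5.3,0,0],
    [-6.2,0,0],
    [-7.0,0,0],
    [-7.6,0,0],
    [-7.9,0,0],
    [-8.0,0,0]
  ]
}}

```text
time: 7.88
tool_pos: [0.5286, 0.103, 0.0746]
tool_rot: [-0.371, 1.538, 0.37]
contact_force: [-0.1, -0.4, 5.2]
opening: 0.011
```

Emit:
{"api": "send_rows", "payload": {
  "xyz": [
    [0,0,0],
    [0,0,0],
    [0,0,0]
  ],
  "twist": [
    [0,0,0],
    [0,0,0],
    [0,0,0]
  ]
}}

```text
time: 8.25
tool_pos: [0.5287, 0.103, 0.0746]
tool_rot: [-0.371, 1.538, 0.37]
contact_force: [0.6, -1.3, 5.9]
opening: 0.0111
```

```bash
python3 st.py
```

```text
t 8.25 toolY yaw 117.05 x [ 0.001 -0.    -1.   ]
xyz [ 0.003  0.02  -0.009] twist [7.606e+00 7.000e-03 2.000e-03] q [-0.16  0.62 -0.2   2.14  0.3   0.41  1.45]
[ 0.63190398 -1.28018133  5.94744256] [-0.38968349 -0.09006357  0.04105713] 0.011124396987815782 [0.52868892 0.10297155 0.07460842] [-6.300e-01 -6.222e+01 -2.050e+00 -1.155e+01 -1.900e-01 -2.900e-01
 -1.000e-02]
```

Now I'll open, rise, and move aside toward the robot's left so the top view is clear.

Emit:
{"api": "send_rows", "payload": {
  "xyz": [
    [0,0,0],
    [0,0,0],
    [0,0,0],
    [0,0,0],
    [0,0,0],
    [0,0,0],
    [0,0,0],
    [0,0,0]
  ],
  "twist": [
    [0,0,0],
    [0,0,0],
    [0,0,0],
    [0,0,0],
    [0,0,0],
    [0,0,0],
    [0,0,0],
    [0,0,0]
  ],
  "jaw": 0
}}

```text
time: 9.25
tool_pos: [0.5283, 0.1033, 0.0741]
tool_rot: [-0.37, 1.539, 0.37]
contact_force: [-1.2, -0.7, 0.0]
opening: 0.0852
```

Emit:
{"api": "send_rows", "payload": {
  "xyz": [
    [-0.2,0,0],
    [-0.7,0,0],
    [-1.4,0,0],
    [-2.2,0,0],
    [-3.0,0,0],
    [-3.6,0.3,0],
    [-3.9,1,0],
    [-4.0,2,0],
    [-4.0,3,0],
    [-4.0,3.8,0],
    [-4.0,4.2,0],
    [-4.0,4.4,0]
  ],
  "twist": [
    [0,0,0],
    [0,0,0],
    [0,0,0],
    [0,0,0],
    [0,0,0],
    [0,0,0],
    [0,0,0],
    [0,0,0],
    [0,0,0],
    [0,0,0],
    [0,0,0],
    [0,0,0]
  ]
}}

```text
time: 10.75
tool_pos: [0.4481, 0.2602, 0.2343]
tool_rot: [-0.371, 1.539, 0.371]
contact_force: [0.5, 0.5, 0.2]
opening: 0.0858
```

Run:
```python
from h import *
for n,boxes in(('top',{'T':(220,165,305,270),'S':(385,130,470,215)}),('side',{'T':(255,180,370,250),'S':(425,265,515,340)})):
    s=snap(n,n+'3')
    for k,b in boxes.items():
        uv,c,P=cloud(s,b); z=P[:,2]; m=(c.max(1)<60)&(z>.07)&(z<.12); t=m&(z>.098)&(z<.112)
        v=np.linalg.svd(P[m,:2]-P[m,:2].mean(0))[2][0]
        print(n,k,m.sum(),axis(P[m]),axis(P[t]),'pca',np.degrees(np.arctan2(v[1],v[0]))%180)
a=cv2.resize(dict(np.load('pics/top3.npz'))['color'][120:320,100:480],None,fx=2.1,fy=2.1,interpolation=2);cv2.imwrite('pics/c3.png',a)
```

```text
top T 195 (array([0.5281637 , 0.10242027]), (48.8198127746582, 10.649242401123047), np.float32(26.121815)) (array([0.52849768, 0.10256922]), (48.09436798095703, 10.630829811096191), np.float32(26.053701)) pca 26.433926967630583
top S 203 (array([ 0.61655548, -0.22062476]), (11.53634262084961, 49.630043029785156), np.float32(140.77225)) (array([ 0.61683759, -0.22053662]), (11.42821979522705, 49.29972457885742), np.float32(141.6935)) pca 141.56570804135188
side T 167 (array([0.52824365, 0.09941725]), (45.384769439697266, 9.907058715820312), np.float32(27.031206)) (array([0.52859149, 0.09960152]), (44.50214385986328, 9.635210990905762), np.float32(25.375063)) pca 26.018847397901425
side S 360 (array([ 0.61589642, -0.22278168]), (8.920099258422852, 47.76575469970703), np.float32(139.85036)) (array([ 0.61593585, -0.22239014]), (8.932281494140625, 45.45159912109375), np.float32(140.8676)) pca 141.06303510436356
```

View pics/c3.png

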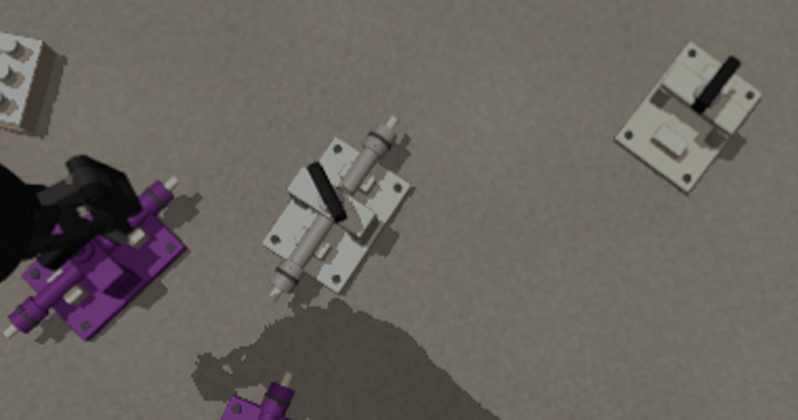

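The crop shows the wing on the column clamp at (325,190), turned across the column. The spare wing at (717,83) is unchanged, and the gripper is clear at about z = 0.23. Wing yaw is about 26.2° and column yaw −33.8°, so the back-off is about 60.0°.

```bash
python3 -c "
from rig import ticket;print(ticket.hand_in())"
```

```text
the job is handed in; nothing more can be done
None
```

I turned the wing screw on the aluminium clamp holding the steel column clockwise to its stop, backed it off about 60°, released it and moved the gripper clear. The job was handed in at about 11 s on the robot's clock.

- **Stop:** the wrist torque rose from about 0 to 1.55 N m as the wing came parallel to the column, so the screw did bottom.
- **Back-off:** the last pictures put the wing at about 26° and the column at −33.8°, so about 60° between them. The top and side views disagree by roughly 1°. The tool's own reading at release was 27°, which would make it about 61°.
- **Other clamps:** the empty clamp's wing measures the same as at the start, within about 1°. I never touched the purple look-alikes. The arm came to rest above one of them, with the fingertips at z = 0.23 m, touching nothing.

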